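Line the bench bottles up by height on the shelf board

TASK

Stand the spray can, the black oil bottle, the white glue bottle and the white lidded jar on the four black rubber discs of the low board, one on each disc and well centred, in order of height: the tallest at the end of the board that has the high upright end plate, then step by step down to the shortest at the other end. Keep them upright, leave them standing free, and leave the green jar with the white lid where it is.

Things in the scene. Friction and masses are not known exactly. Their poses are not given: they have to be found in the camera images.
- spray_can_centre (a point): tall blue spray can with a red cap, 190 mm high, body 54 mm across and straight up to 168 mm, the cap above it 40 mm across; about 0.22 kg. Stands upright on the bench, loose; this point is on its axis half-way up, z points to its top.
- oil_bottle_centre (a point): black oil bottle with a narrow dosing spout, 155 mm high, body 46 mm across and straight up to 120 mm, neck 26 mm across to 135 mm, then the 14 mm spout; about 0.16 kg. Stands upright on the bench, loose; this point is on its axis half-way up, z points to its top.
- glue_bottle_centre (a point): white glue bottle with a long thin nozzle, 125 mm high, body 38 mm across and straight up to 84 mm, neck 18 mm across to 95 mm, then the 10 mm nozzle; about 0.07 kg. Stands upright on the bench, loose; this point is on its axis half-way up, z points to its top.
- white_jar_centre (a point): small white jar with a white lid, 85 mm high, 48 mm across at body and lid; about 0.09 kg. Stands upright on the bench, loose; this point is on its axis half-way up, z points to its top.
- mark_1: black rubber disc, 68 mm across, 2 mm thick, one of four alike in a straight row, 85 mm from centre to centre, on a fixed low board; a standing place for one bottle, empty at the start. Origin at the centre of its underside, 14 mm above the bench (top 16 mm above it); y runs along the row, to the robot's left. This is the leftmost disc of the row (seen from the robot).
- mark_2: black rubber disc, 68 mm across, 2 mm thick, one of four alike in a straight row, 85 mm from centre to centre, on a fixed low board; a standing place for one bottle, empty at the start. Origin at the centre of its underside, 14 mm above the bench (top 16 mm above it); y runs along the row, to the robot's left. This is the second disc from the left.
- mark_3: black rubber disc, 68 mm across, 2 mm thick, one of four alike in a straight row, 85 mm from centre to centre, on a fixed low board; a standing place for one bottle, empty at the start. Origin at the centre of its underside, 14 mm above the bench (top 16 mm above it); y runs along the row, to the robot's left. This is the third disc from the left.
- mark_4: black rubber disc, 68 mm across, 2 mm thick, one of four alike in a straight row, 85 mm from centre to centre, on a fixed low board; a standing place for one bottle, empty at the start. Origin at the centre of its underside, 14 mm above the bench (top 16 mm above it); y runs along the row, to the robot's left. This is the rightmost disc of the row.
- high_end: thick upright end plate of the board, dark steel, 84 mm wide, 16 mm thick, 70 mm high, fixed across one end of the row (which end changes), its middle 62.5 mm from the nearest disc's centre. Origin at the centre of its lower edge, 14 mm above the bench. The other end has a thin plate only 18 mm high; along the far side of the board runs a strip 26 mm high, 49 mm from the discs' centres.
- lidded_jar_centre (a point): green jar with a wide white lid, 67 mm across, 90 mm high, standing loose on the bench somewhere among the others; not part of the row, to be left alone. This point is on its axis half-way up.
Not all that is in view belongs to the job. Leave any orange or turquoise look-alike of the part that bears oil_bottle_centre alone.

How it is judged:
At the end, for the whole second after the job is handed in: From the high end plate outwards the discs carry the spray can, the oil bottle, the glue bottle and the white jar; each stands upright (within 0.1 rad) on its disc, its axis within 15 mm of the disc's centre, at rest and released (((horizontal distance between high_end and mark_1 below 0.1 m and horizontal distance between spray_can_centre and mark_1 below 0.015 m and z of spray_can_centre in the frame of mark_1 between 0.091 and 0.103 m and angle between each of spray_can_centre, oil_bottle_centre, glue_bottle_centre, white_jar_centre's own z axis and vertical below 0.1 rad and horizontal distance between oil_bottle_centre and mark_2 below 0.015 m and z of oil_bottle_centre in the frame of mark_2 between 0.0735 and 0.0855 m and horizontal distance between glue_bottle_centre and mark_3 below 0.015 m and z of glue_bottle_centre in the frame of mark_3 between 0.0585 and 0.0705 m and horizontal distance between white_jar_centre and mark_4 below 0.015 m and z of white_jar_centre in the frame of mark_4 between 0.0385 and 0.0505 m) or (horizontal distance between high_end and mark_4 below 0.1 m and horizontal distance between spray_can_centre and mark_4 below 0.015 m and z of spray_can_centre in the frame of mark_4 between 0.091 and 0.103 m and angle between each of spray_can_centre, oil_bottle_centre, glue_bottle_centre, white_jar_centre's own z axis and vertical below 0.1 rad and horizontal distance between oil_bottle_centre and mark_3 below 0.015 m and z of oil_bottle_centre in the frame of mark_3 between 0.0735 and 0.0855 m and horizontal distance between glue_bottle_centre and mark_2 below 0.015 m and z of glue_bottle_centre in the frame of mark_2 between 0.0585 and 0.0705 m and horizontal distance between white_jar_centre and mark_1 below 0.015 m and z of white_jar_centre in the frame of mark_1 between 0.0385 and 0.0505 m)) and linear speed of each of spray_can, oil_bottle, glue_bottle, white_jar below 0.02 m/s); the robot touches nothing.
It fails at once if one of the four is tipped over (leans more than 0.6 rad) (angle between any of spray_can_centre, oil_bottle_centre, glue_bottle_centre, white_jar_centre's own z axis and vertical above 0.6 rad).
It fails at once if the green jar is moved by more than 30 mm (distance of lidded_jar_centre from where it was at the start of the episode above 0.03 m).
It also fails if it takes over 106 s, if anything falls off the work surface, if the arm or the gripper's body presses on something with over 40 N, if the wrist force passes 120 N, or if a joint passes its speed limit or range.

ROBOT

A 6-joint arm with a two-finger parallel gripper is mounted at the origin on a cart in front of the work surface, level with it; the furniture and walls round the work are solid. World frame = base frame: x ahead of the robot, y to its left, z up, the work surface at z = 0. Lengths are in m, angles in rad, forces in N, time in s.
With the tool pointing down it reaches from about 0.3 to 0.875 m from the base axis. Payload 6.4 kg.
Tool frame: the origin (TCP) lies midway between the tips of the shut fingers; the grasp point (between the pads) lies 19 mm behind it (ctrl.pinch_z is the distance from the TCP to the grasp point, in m); z points along the fingers, y is the line along which they close (so a half turn about z gives the same grasp; the last joint's range is limited). The gripper opens to 85 mm and grips with 20 to 120 N. Pads are 22 mm wide; open, the fingers measure 114 mm over their backs; the gripper's body (76 mm by 85 mm) begins 54 mm behind the grasp point. The pads swing forward as they close: fully open they stand 13 mm farther back than shut.
Start: joints at [-1.335, 0.181, 1.607, -0, 1.354, -0.206], TCP at [0.246, -0.52, 0.231] pointing down, gripper open.
Joint ranges: [-2.99, 2.99], [-0.89, 2.07], [0.3, 2.58], [-1.14, 4.28], [0, 2.63], [-3.12, 3.12]. Speed limits (rad/s): [2.57, 2.57, 3.01, 3.14, 3.14, 3.14].

INTERFACE

Orientations are given as a unit quaternion [w, x, y, z].
In Python, from bench import ctrl gives the robot as it stands.
- The arm moves only by the tool apply_moves, never from a script. Its argument "moves" is a list of rows, each an object with "jaw": the opening, from 0 (shut) to 1 (fully open); "offset": the shift along the tool's x, y, z in mm, a list of three; "rot": the turn, a rotation vector about the tool's x, y, z in degrees, a list of three. In form: [{"jaw": jaw, "offset": [dx, dy, dz], "rot": [ax, ay, az]}, ...]. A call has exactly 5 rows; each row shifts and turns the commanded pose from where the row before left it, along the tool's axes as they then stand; what a row does not reach is not made up. A row lasts 1/8 s, in which the tool goes at most 62.5 mm and 10.7 degrees, less where a joint would pass 70% of its speed; a pose out of reach is approached as far as the arm can. A call is refused whole if a number of a shift passes 62.5 or a number of a turn 10.7, either way. A call with a gripper value outside its range is refused whole. The fingers move at their own pace and stop on an object; the grip force is fixed at half the most. Time passes only in rows, so rows that do not move let the fingers close, or fill a call up. It gives the time, the measured TCP pose, the force, the opening and the grip force at its end, in the units of the state.
- ctrl.get_obs(): the state, without advancing time (a new reading comes with each control period).
- ctrl.camera(name): name is "side" or "top"; returns (picture, depth): 480x640x3 uint8, red, green, blue; 480x640 float32, m along the optical axis (not along the pixel's ray), 0 where there is no reading.
- ctrl.camera_params(name): a dict with "K" (3x3 intrinsics, pixels), "cam_to_world" (4x4, takes a point from camera to world coordinates). Camera axes: x right, y down, z forward; pixel columns grow to the right and rows downward; lengths in m; the calibration is good to about 2 mm. A picture is of the moment at which its call begins. camera_params takes no time and is no camera call.
- ctrl.hand_in(): hands the job in; it is judged then, once.
Trained networks look in the newest picture that a camera, given by its name, has taken for a name from the list of things; names that differ only in an ending like _2 or _b are one class to them, and where a whole thing is asked for, a point or a joint stands for the part that bears it (a point fixed in the world has none). Each returns a list of dicts, best first, with "score" (0 to 1); they miss things now and then, are a little off and sometimes report something else, mostly with a low value. They report only what shows in the picture. A call takes as long as a camera call. They do not tell look-alikes from the thing itself.
- ctrl.outline_of(camera, target): "region" (480x640 bool, what is visible of it) and "position" ([column, row] in pixels, amid what is visible of it).
The state is a dict: "time_s": time; "q": joint angles; "dq": joint speeds; "joint_efforts": joint torques, N m; "eef_pos": TCP position; "eef_rot": TCP orientation; "wrist_force": force on the tool from outside, world axes, zero at the start; "torque": the same for the moment, N m; "opening": opening from 0.0 (shut) to 1.0 (fully open); "grasp_force": force on a finger pad.
Only numpy, scipy, OpenCV 4.12 (cv2) and the standard library are available. Lean on these libraries where they do the work, as an engineer would, in place of code of your own. Each camera call takes 0.05 s, during which the arm holds its last target. There are 200 camera calls.

## Working session

There is one attempt and no reset: what is moved stays moved. The work goes in short steps, Python scripts to look and compute and a tool call to move; the robot and the scene stay as the last step left them, time stands still between calls to the robot, and variables do not carry over. Pictures are saved under pics/ and viewed, at most 14 in all, crops included, and the job is handed in when it is done.

Besides the shell and the picture viewer there is one more tool, called after "Emit:" in YAML: its name, and indented under it one key for each argument. apply_moves: Moves the arm, as the interface text tells. Its arguments: {"type":"object","properties":{"moves":{"type":"array"}},"required":["moves"]}

```bash
mkdir -p pics; ls
python3 - <<'E'
from bench import ctrl
import cv2,numpy as np
o=ctrl.get_obs();print(o, ctrl.pinch_z)
ims=[]
for n in("top","side"):
    im,d=ctrl.camera(n);np.savez(f"pics/{n}0.npz",im=im,d=d);p=ctrl.camera_params(n);print(n,p["K"].tolist(),np.round(p["cam_to_world"],3).tolist())
    cv2.imwrite(f"pics/{n}0.png",im[...,::-1])
E
```

```text
pics
{'time_s': 0.0, 'q': array([-1.33532991e+00,  1.81541598e-01,  1.60802897e+00, -1.32652327e-05,
        1.35383056e+00, -2.06301725e-01]), 'dq': array([ 1.18465595e-03,  7.25623176e-05, -1.46473866e-03, -1.39422337e-03,
       -2.02576512e-04, -5.23744526e-04]), 'joint_efforts': array([ 1.25707279e-04, -4.44869864e+01, -3.51337337e+01, -3.11336653e-04,
        9.22640786e-03,  1.68315512e-05]), 'eef_pos': array([ 0.24570905, -0.51922326,  0.23037373]), 'eef_rot': array([-9.04048503e-04,  9.75703425e-01,  2.19093608e-01, -1.96605915e-05]), 'wrist_force': array([-0.37287221,  0.84235408, -0.15069617]), 'torque': array([ 0.01520225, -0.00208145, -0.02824566]), 'grasp_force': 0.0, 'opening': 1.0006262780141013} 0.0187
top [[459.13886700102313, 0.0, 316.0019502615326], [0.0, 459.13886700102313, 234.73714318568082], [0.0, 0.0, 1.0]] [[0.003, -0.997, 0.081, 0.41], [-1.0, -0.004, -0.014, -0.088], [0.014, -0.081, -0.997, 1.556], [0.0, 0.0, 0.0, 1.0]]
side [[455.06332154033464, 0.0, 318.1843503459075], [0.0, 455.06332154033464, 239.41260478397845], [0.0, 0.0, 1.0]] [[-0.912, -0.215, 0.35, 0.034], [-0.411, 0.462, -0.786, 1.049], [0.007, -0.861, -0.509, 0.815], [0.0, 0.0, 0.0, 1.0]]
```

View pics/top0.png

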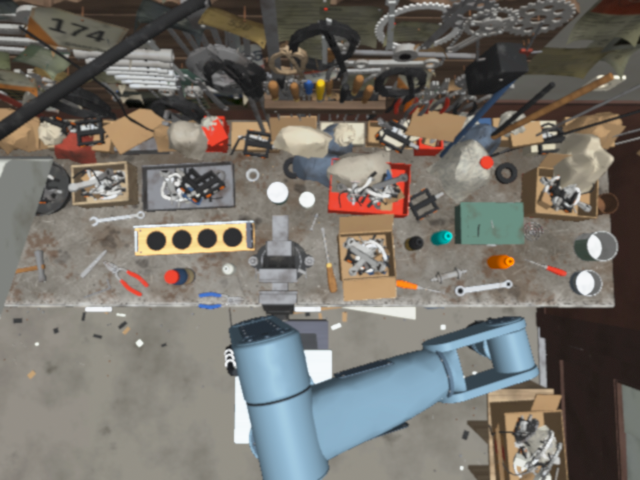

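View pics/side0.png

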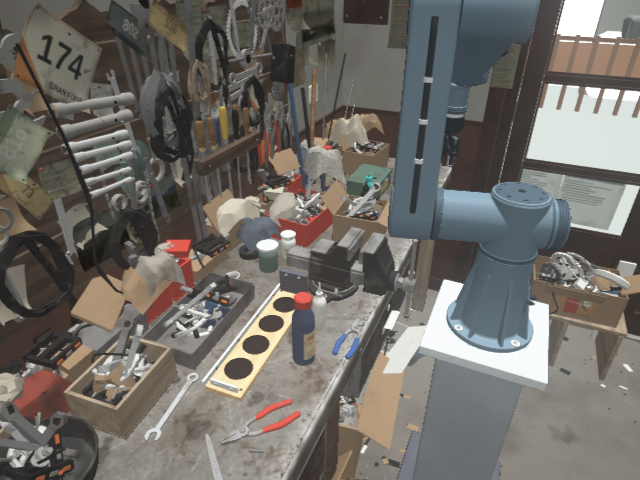

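The top view shows the discs at about (157,240), (182,239), (207,239) and (232,237), with the high end plate on the right at (250,237). The spray can is at (175,277), the glue bottle at (228,269), the green jar at (277,192) and the white jar at (307,199).

There are three oil-bottle candidates: black (415,243), turquoise (443,238) and orange (502,262). The black one fits the description. I'll confirm it in a crop.

```bash
cat > h.py <<'E'
from bench import ctrl
import cv2,numpy as np
def cloud(n,d):
    p=ctrl.camera_params(n);K=p["K"];T=p["cam_to_world"]
    v,u=np.mgrid[:480,:640];P=np.stack([(u-K[0][2])/K[0][0]*d,(v-K[1][2])/K[1][1]*d,d],-1)
    W=P@T[:3,:3].T+T[:3,3];W[d==0]=np.nan;return W
E
python3 - <<'E'
from h import *
T=np.load("pics/top0.npz");S=np.load("pics/side0.npz")
W=cloud("top",T["d"]);V=cloud("side",S["d"])
for n in["spray_can_centre","oil_bottle_centre","glue_bottle_centre","white_jar_centre","lidded_jar_centre","mark_1","high_end"]:
  for cam,C in(("top",W),("side",V)):
    for r in ctrl.outline_of(cam,n)[:4]:
        m=r["region"];p=C[m];p=p[~np.isnan(p[:,0])]
        zt=np.percentile(p[:,2],98);q=p[p[:,2]>zt-.012]
        print(n,cam,round(r["score"],2),np.round(r["position"]),"n",m.sum(),"med",np.round(np.median(p,0),3),"top",np.round((q.min(0)+q.max(0))/2,3),"ext",np.round(q.max(0)-q.min(0),3),"zmax",round(zt,3))
im=T["im"][130:310,120:540];im=cv2.resize(im[:, :],None,fx=1.9,fy=1.9,interpolation=cv2.INTER_CUBIC)
Z=np.nan_to_num(W[130:310,120:540,2]);h=cv2.applyColorMap((np.clip(Z,0,.25)/.25*255).astype(np.uint8),cv2.COLORMAP_JET)
h=cv2.resize(h,None,fx=1.9,fy=1.9,interpolation=cv2.INTER_NEAREST)
for y,x in((260,280),(240,280),(205,280),(240,365),(185,365),(190,190),(185,430),(225,490),(235,175),(230,248),(222,195),(243,415),(277,175)):
    cv2.putText(h,str(int(Z[y-130,x-120]*1000)),(int((x-120)*1.9)-10,int((y-130)*1.9)+4),0,.4,(255,255,255),1);
cv2.imwrite("pics/c1.png",np.vstack([im[...,::-1],h])[:600])
print(W[237,0:640:80].round(2).tolist())
E
```

```text
spray_can_centre top 0.96 [181. 274.] n 439 med [0.397 0.306 0.143] top [0.396 0.32  0.19 ] ext [0.038 0.04  0.015] zmax 0.194
spray_can_centre side 0.89 [303. 328.] n 1411 med [0.384 0.343 0.114] top [0.391 0.326 0.185] ext [0.038 0.041 0.013] zmax 0.191
oil_bottle_centre top 0.77 [502. 258.] n 323 med [ 0.445 -0.699  0.094] top [ 0.448 -0.71   0.146] ext [0.022 0.022 0.025] zmax 0.146
oil_bottle_centre top 0.65 [417. 245.] n 208 med [ 0.504 -0.419  0.103] top [ 0.506 -0.43   0.144] ext [0.022 0.022 0.016] zmax 0.147
oil_bottle_centre top 0.61 [440. 238.] n 264 med [ 0.523 -0.509  0.098] top [ 0.525 -0.52   0.146] ext [0.022 0.021 0.02 ] zmax 0.147
oil_bottle_centre top 0.28 [183. 239.] n 302 med [0.519 0.34  0.015] top [0.521 0.34  0.018] ext [0.064 0.063 0.016] zmax 0.022
oil_bottle_centre side 0.4 [364. 188.] n 63 med [ 0.5   -0.418  0.126] top [ 0.499 -0.42   0.139] ext [0.022 0.018 0.012] zmax 0.144
glue_bottle_centre top 0.45 [226. 268.] n 128 med [0.422 0.169 0.073] top [0.422 0.175 0.115] ext [0.006 0.003 0.026] zmax 0.113
glue_bottle_centre side 0.79 [319. 306.] n 389 med [
[... 1018 characters left out ...]
16] top [0.511 0.429 0.016] ext [0.063 0.067 0.009] zmax 0.019
mark_1 side 0.83 [283. 303.] n 242 med [0.526 0.177 0.016] top [0.526 0.173 0.016] ext [0.059 0.066 0.008] zmax 0.019
mark_1 side 0.59 [269. 324.] n 310 med [0.52  0.261 0.016] top [0.519 0.26  0.016] ext [0.061 0.066 0.01 ] zmax 0.019
mark_1 side 0.55 [256. 345.] n 404 med [0.514 0.345 0.016] top [0.514 0.344 0.016] ext [0.066 0.068 0.012] zmax 0.019
high_end top 0.57 [250. 238.] n 225 med [0.528 0.104 0.08 ] top [0.53  0.107 0.083] ext [0.081 0.02  0.013] zmax 0.088
[[0.45, 0.27, 1.01], [0.53, 0.69, -0.01], [0.53, 0.41, 0.01], [0.53, 0.15, 0.01], [0.53, -0.12, -0.0], [0.53, -0.4, -0.0], [0.53, -0.64, 0.08], [0.53, -0.95, -0.0]]
```

View pics/c1.png

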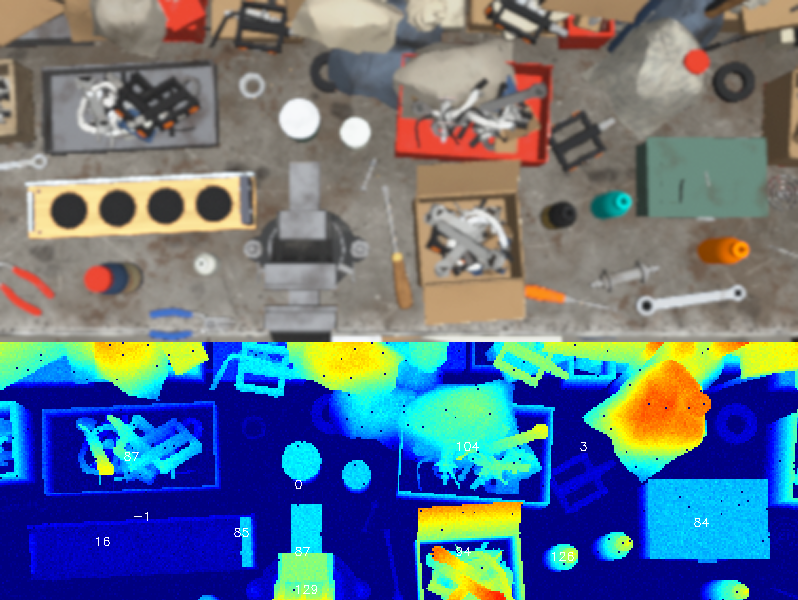

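The upper half of the crop confirms the black bottle at image (415,243), crop (558,213). The turquoise and orange look-alikes are at crop (612,205) and (724,250). The high plate is at mark_4, so the spray can goes on 4, oil on 3, glue on 2 and the jar on 1. I'll turn the closing axis to about world x first.

Emit:
apply_moves:
  moves:
    - {"jaw": 1,"offset": [0,0,0],"rot": [0,0,-10.5]}
    - {"jaw": 1,"offset": [0,0,0],"rot": [0,0,-10.5]}
    - {"jaw": 1,"offset": [0,0,0],"rot": [0,0,-10.5]}
    - {"jaw": 1,"offset": [0,0,0],"rot": [0,0,-10.5]}
    - {"jaw": 1,"offset": [0,0,0],"rot": [0,0,-10.5]}

```text
time_s: 1.42
eef_pos: [0.2459, -0.5198, 0.2313]
eef_rot: [0.0, 0.776, 0.63, 0.0]
wrist_force: [0.6, -0.4, -0.3]
opening: 0.999
grasp_force: 0.0
```

Emit:
apply_moves:
  moves:
    - {"jaw": 1,"offset": [0,0,0],"rot": [0,0,-10.5]}
    - {"jaw": 1,"offset": [0,0,0],"rot": [0,0,-5]}
    - {"jaw": 1,"offset": [0,0,0],"rot": [0,0,0]}
    - {"jaw": 1,"offset": [0,0,0],"rot": [0,0,0]}
    - {"jaw": 1,"offset": [0,0,0],"rot": [0,0,0]}

```text
time_s: 2.05
eef_pos: [0.2459, -0.5198, 0.2313]
eef_rot: [0.0, 0.687, 0.727, 0.0]
wrist_force: [0.6, -0.7, -0.0]
opening: 0.999
grasp_force: 0.0
```

```bash
cat >> h.py <<'E'
from scipy.spatial.transform import Rotation as R
def go(*targets):
    """tool-axis offsets (mm) from the present pose through world targets"""
    o=ctrl.get_obs();p=o["eef_pos"];q=R.from_quat(np.roll(o["eef_rot"],-1));M=q.as_matrix()
    print("t",round(o["time_s"],2),"p",p.round(4),"yaw y",np.degrees(np.arctan2(M[1,1],M[0,1])).round(1),"zt",M[:,2].round(3),"open",round(o["opening"],3),"grip",round(o["grasp_force"],1))
    for t in targets:
        print(t,"->",(M.T@(np.array(t)-p)*1000).round(1));p=np.array(t)
E
python3 - <<'E'
from h import *
d=np.load("pics/top0.npz");S=np.load("pics/side0.npz")
for n,z in(("top",d),("side",S)):
    W=cloud(n,z["d"]);im=z["im"].astype(int).sum(2)
    m=(abs(W[...,2]-.016)<.012)&(im<190)&(abs(W[...,0]-.52)<.06)&(W[...,1]>.1)&(W[...,1]<.5)
    k,l,s,c=cv2.connectedComponentsWithStats(m.astype(np.uint8))
    for i in range(1,k):
        if s[i,4]>100:
            q=W[l==i];print(n,s[i,4],((q.min(0)+q.max(0))/2).round(4),q.mean(0).round(4),np.ptp(q,axis=0).round(3))
    if n=="top":
        for (x,y) in((.644,-.077),(.505,-.428),(.394,.323),(.42,.178)):
            f=(abs(W[...,0]-x)<.09)&(abs(W[...,1]-y)<.03);
            print((x,y),[(round(a,3),round(float(np.nanmax(W[f&(abs(W[...,0]-a)<.008)][:,2])),3)) for a in np.arange(x-.08,x+.085,.016)])
        f=(W[...,0]>.4)&(W[...,0]<.62)&(W[...,1]>-.45)&(W[...,1]<.1);print("max between",np.nanmax(W[f][:,2]))
go((.505,-.428,.231),(.505,-.428,.087))
E
```

```text
top 226 [0.5271 0.1727 0.0158] [0.5273 0.172  0.0157] [0.055 0.055 0.017]
top 224 [0.5197 0.3426 0.015 ] [0.5188 0.3418 0.0156] [0.055 0.055 0.017]
top 226 [0.5233 0.2557 0.0157] [0.5232 0.257  0.0152] [0.054 0.056 0.018]
top 222 [0.5144 0.426  0.0155] [0.5143 0.4265 0.0155] [0.051 0.056 0.014]
(0.644, -0.077) [(np.float64(0.564), 0.016), (np.float64(0.58), 0.013), (np.float64(0.596), 0.013), (np.float64(0.612), 0.014), (np.float64(0.628), 0.092), (np.float64(0.644), 0.091), (np.float64(0.66), 0.093), (np.float64(0.676), 0.089), (np.float64(0.692), 0.009), (np.float64(0.708), 0.067), (np.float64(0.724), 0.085)]
(0.505, -0.428) [(np.float64(0.425), 0.006), (np.float64(0.441), 0.008), (np.float64(0.457), 0.008), (np.float64(0.473), 0.008), (np.float64(0.489), 0.137), (np.float64(0.505), 0.152), (np.float64(0.521), 0.138), (np.float64(0.537), 0.008), (np.float64(0.553), 0.007), (np.float64(0.569), 0.01), (np.float64(0.585), 0.028)]
(0.394, 0.323) [(np.float64(0.314), 0.01), (np.float64(0.33), 0.009), (np.float64(0.346), 0.009), (np.float64(0.362), 0.006), (np.float64(0.378), 0.196), (np.float64(0.394), 0.195), (np.float64(0.41), 0.197), (np.float64(0.426), 0.15), (np.float64(0.442), 0.008), (np.float64(0.458), 0.006), (np.float64(0.474), 0.018)]
(0.42, 0.178) [(np.float64(0.34), 0.014), (np.float64(0.356), 0.011), (np.float64(0.372), 0.006), (np.float64(0.388), 0.007), (np.float64(0.404), 0.079), (np.float64(0.42), 0.128), (np.float64(0.436), 0.098), (np.float64(0.452), 0.008), (np.float64(0.468), 0.009), (np.float64(0.484), 0.019), (np.float64(0.5), 0.022)]
max between 0.21853166296781423
t 2.05 p [ 0.2459 -0.5198  0.2313] yaw y 3.3 zt [ 0. -0. -1.] open 0.999 grip 0.0
(0.505, -0.428, 0.231) -> [ 76.9 263.9   0.3]
(0.505, -0.428, 0.087) -> [  0.  -0. 144.]
```

Emit:
apply_moves:
  moves:
    - {"jaw": 1,"offset": [15.4,52.8,0],"rot": [0,0,0]}
    - {"jaw": 1,"offset": [15.4,52.8,0],"rot": [0,0,0]}
    - {"jaw": 1,"offset": [15.4,52.8,0],"rot": [0,0,0]}
    - {"jaw": 1,"offset": [15.4,52.8,0],"rot": [0,0,0]}
    - {"jaw": 1,"offset": [15.4,52.8,0],"rot": [0,0,0]}

```text
time_s: 2.68
eef_pos: [0.5066, -0.4269, 0.2314]
eef_rot: [0.0, 0.687, 0.727, -0.0]
wrist_force: [-0.0, -0.3, 0.3]
opening: 1.003
grasp_force: 0.0
```

Run:
```python
from h import *
W=cloud("top",ctrl.camera("top")[1])
f=(abs(W[...,0]-.505)<.04)&(abs(W[...,1]+.428)<.04)
V=cloud("side",ctrl.camera("side")[1])
for C in(W,V):
    f=(abs(C[...,0]-.505)<.04)&(abs(C[...,1]+.428)<.04)&(C[...,2]>.09)&(C[...,2]<.16);q=C[f]
    if len(q): print(len(q),((q.min(0)+q.max(0))/2).round(4),q.max(0).round(3),q.min(0).round(3))
go((.505,-.428,.231),(.505,-.428,.087))
```

```text
36 [ 0.4962 -0.4368  0.1153] [ 0.508 -0.423  0.14 ] [ 0.485 -0.451  0.091]
77 [ 0.5034 -0.4213  0.1265] [ 0.52  -0.403  0.155] [ 0.487 -0.439  0.098]
t 2.77 p [ 0.5095 -0.4247  0.231 ] yaw y 3.6 zt [ 0.002  0.001 -1.   ] open 0.997 grip 0.0
(0.505, -0.428, 0.231) -> [-3.  -4.7  0. ]
(0.505, -0.428, 0.087) -> [-1.00e-01 -3.00e-01  1.44e+02]
```

Emit:
apply_moves:
  moves:
    - {"jaw": 1,"offset": [0,0,40],"rot": [0,0,0]}
    - {"jaw": 1,"offset": [0,0,40],"rot": [0,0,0]}
    - {"jaw": 1,"offset": [0,0,40],"rot": [0,0,0]}
    - {"jaw": 1,"offset": [0,0,24],"rot": [0,0,0]}
    - {"jaw": 1,"offset": [0,0,0],"rot": [0,0,0]}

```text
time_s: 3.4
eef_pos: [0.5036, -0.427, 0.0853]
eef_rot: [-0.002, 0.687, 0.727, 0.0]
wrist_force: [0.3, 0.1, 0.5]
opening: 1.003
grasp_force: 0.0
```

Emit:
apply_moves:
  moves:
    - {"jaw": 0.4,"offset": [0,0,0],"rot": [0,0,0]}
    - {"jaw": 0.2,"offset": [0,0,0],"rot": [0,0,0]}
    - {"jaw": 0,"offset": [0,0,0],"rot": [0,0,0]}
    - {"jaw": 0,"offset": [0,0,0],"rot": [0,0,0]}
    - {"jaw": 0,"offset": [0,0,0],"rot": [0,0,0]}

```text
time_s: 4.03
eef_pos: [0.5055, -0.4287, 0.0891]
eef_rot: [0.001, 0.686, 0.727, -0.0]
wrist_force: [-1.0, 0.2, 6.4]
opening: 0.522
grasp_force: 61.1
```

Run:
```python
from h import *
go((.505,-.428,.087))
im=ctrl.camera("side")[0];cv2.imwrite("pics/s1.png",cv2.resize(im[90:290,280:480],None,fx=3,fy=3)[...,::-1])
```

```text
t 4.03 p [ 0.5055 -0.4287  0.0891] yaw y 3.3 zt [ 0.001 -0.002 -1.   ] open 0.522 grip 61.1
(0.505, -0.428, 0.087) -> [ 0.7 -0.5  2.1]
```

View pics/s1.png

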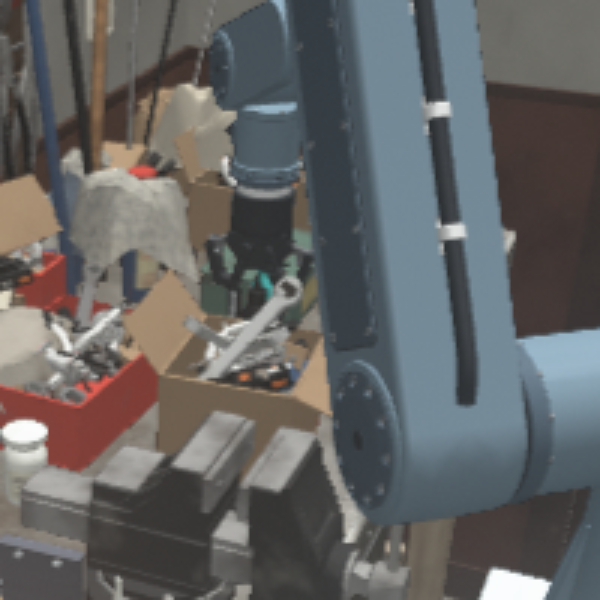

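The picture shows the gripper behind the box (crop (265,260)). The opening of 0.522 and grip of 61 N match the 46 mm oil bottle body. I'll lift it.

Emit:
apply_moves:
  moves:
    - {"jaw": 0,"offset": [0,0,-30],"rot": [0,0,0]}
    - {"jaw": 0,"offset": [0,0,-60],"rot": [0,0,0]}
    - {"jaw": 0,"offset": [0,0,-60],"rot": [0,0,0]}
    - {"jaw": 0,"offset": [0,0,-60],"rot": [0,0,0]}
    - {"jaw": 0,"offset": [0,0,-50],"rot": [0,0,0]}

```text
time_s: 4.7
eef_pos: [0.505, -0.4275, 0.3501]
eef_rot: [0.001, 0.686, 0.727, -0.0]
wrist_force: [0.4, -0.1, -1.7]
opening: 0.518
grasp_force: 61.5
```

Run:
```python
from h import *
go((.522,.2585,.345),(.522,.2585,.105))
```

```text
t 4.7 p [ 0.505  -0.4275  0.3501] yaw y 3.3 zt [ 0.001 -0.001 -1.   ] open 0.518 grip 61.5
(0.522, 0.2585, 0.345) -> [683.9  56.7   4.3]
(0.522, 0.2585, 0.105) -> [  0.3  -0.3 240. ]
```

Emit:
apply_moves:
  moves:
    - {"jaw": 0,"offset": [30,2,0],"rot": [0,0,0]}
    - {"jaw": 0,"offset": [60,5,0],"rot": [0,0,0]}
    - {"jaw": 0,"offset": [60,5,0],"rot": [0,0,0]}
    - {"jaw": 0,"offset": [60,5,0],"rot": [0,0,0]}
    - {"jaw": 0,"offset": [60,5,0],"rot": [0,0,0]}

```text
time_s: 5.32
eef_pos: [0.5109, -0.1548, 0.3472]
eef_rot: [-0.0, 0.686, 0.727, 0.0]
wrist_force: [0.8, 0.3, -1.9]
opening: 0.524
grasp_force: 61.5
```

Emit:
apply_moves:
  moves:
    - {"jaw": 0,"offset": [60,5,0],"rot": [0,0,0]}
    - {"jaw": 0,"offset": [60,5,0],"rot": [0,0,0]}
    - {"jaw": 0,"offset": [60,5,0],"rot": [0,0,0]}
    - {"jaw": 0,"offset": [60,5,0],"rot": [0,0,0]}
    - {"jaw": 0,"offset": [60,5,0],"rot": [0,0,0]}

```text
time_s: 5.95
eef_pos: [0.5184, 0.1461, 0.3474]
eef_rot: [0.0, 0.686, 0.727, 0.0]
wrist_force: [0.5, -0.1, -1.2]
opening: 0.522
grasp_force: 61.5
```

Emit:
apply_moves:
  moves:
    - {"jaw": 0,"offset": [60,5,0],"rot": [0,0,0]}
    - {"jaw": 0,"offset": [40,3,0],"rot": [0,0,0]}
    - {"jaw": 0,"offset": [14,1.5,0],"rot": [0,0,0]}
    - {"jaw": 0,"offset": [0,0,0],"rot": [0,0,0]}
    - {"jaw": 0,"offset": [0,0,0],"rot": [0,0,0]}

```text
time_s: 6.58
eef_pos: [0.522, 0.2571, 0.3472]
eef_rot: [0.0, 0.687, 0.727, -0.0]
wrist_force: [0.1, 0.3, -0.9]
opening: 0.519
grasp_force: 61.5
```

Run:
```python
from h import *
go((.522,.2585,.345),(.522,.2585,.105))
im,d=ctrl.camera("side");V=cloud("side",d)
f=(V[...,0]>.48)&(V[...,0]<.57)&(abs(V[...,1]-.2585)<.05)&(V[...,2]>.2)
q=V[f&(V[...,2]<.30)]
print("bottom z",np.percentile(q[:,2],[.5,1,2,5]).round(4))
cv2.imwrite("pics/s2.png",cv2.resize(im[120:420,180:430],None,fx=2,fy=2)[...,::-1])
```

```text
t 6.58 p [0.522  0.2571 0.3472] yaw y 3.2 zt [-0.    -0.001 -1.   ] open 0.519 grip 61.5
(0.522, 0.2585, 0.345) -> [1.4 0.  2.2]
(0.522, 0.2585, 0.105) -> [2.0e-01 0.0e+00 2.4e+02]
bottom z [0.2582 0.2588 0.2598 0.2623]
```

View pics/s2.png

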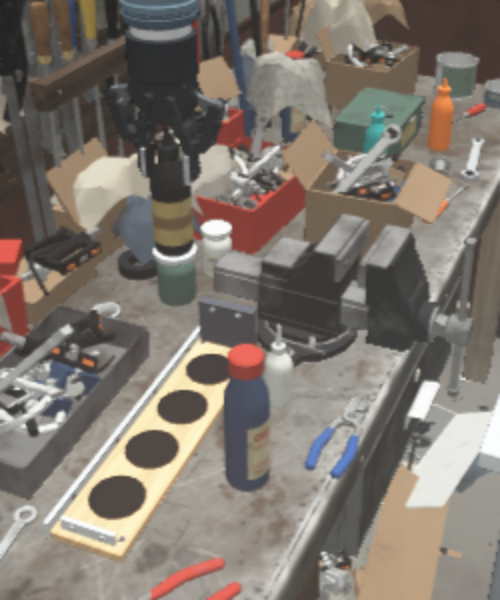

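The crop shows the oil bottle held upright in the gripper at (172,205), above disc 3. I'll lower it now.

Emit:
apply_moves:
  moves:
    - {"jaw": 0,"offset": [1,0,40],"rot": [0,0,0]}
    - {"jaw": 0,"offset": [0,0,60],"rot": [0,0,0]}
    - {"jaw": 0,"offset": [0,0,60],"rot": [0,0,0]}
    - {"jaw": 0,"offset": [0,0,50],"rot": [0,0,0]}
    - {"jaw": 0,"offset": [0,0,20],"rot": [0,0,0]}

```text
time_s: 7.25
eef_pos: [0.5198, 0.2573, 0.1136]
eef_rot: [-0.001, 0.687, 0.727, -0.002]
wrist_force: [0.3, 0.3, -1.8]
opening: 0.52
grasp_force: 61.7
```

Emit:
apply_moves:
  moves:
    - {"jaw": 0,"offset": [0,0,8],"rot": [0,0,0]}
    - {"jaw": 0,"offset": [0,0,2],"rot": [0,0,0]}
    - {"jaw": 0,"offset": [0,0,1],"rot": [0,0,0]}
    - {"jaw": 0,"offset": [0,0,0],"rot": [0,0,0]}
    - {"jaw": 0,"offset": [0,0,0],"rot": [0,0,0]}

```text
time_s: 7.88
eef_pos: [0.5222, 0.2596, 0.1071]
eef_rot: [0.0, 0.686, 0.727, 0.001]
wrist_force: [-0.6, -0.2, -1.3]
opening: 0.524
grasp_force: 61.7
```

Not in contact yet, so I'll lower by 2 mm and then release gently.

Emit:
apply_moves:
  moves:
    - {"jaw": 0,"offset": [0,0,1.5],"rot": [0,0,0]}
    - {"jaw": 0,"offset": [0,0,0],"rot": [0,0,0]}
    - {"jaw": 0.6,"offset": [0,0,0],"rot": [0,0,0]}
    - {"jaw": 0.8,"offset": [0,0,0],"rot": [0,0,0]}
    - {"jaw": 1,"offset": [0,0,0],"rot": [0,0,0]}

```text
time_s: 8.5
eef_pos: [0.5218, 0.2594, 0.1048]
eef_rot: [-0.0, 0.686, 0.727, -0.0]
wrist_force: [-0.1, -0.8, -0.2]
opening: 0.979
grasp_force: 0.0
```

Emit:
apply_moves:
  moves:
    - {"jaw": 1,"offset": [0,0,0],"rot": [0,0,0]}
    - {"jaw": 1,"offset": [0,0,-30],"rot": [0,0,0]}
    - {"jaw": 1,"offset": [0,0,-60],"rot": [0,0,0]}
    - {"jaw": 1,"offset": [0,0,-60],"rot": [0,0,0]}
    - {"jaw": 1,"offset": [0,0,-30],"rot": [0,0,0]}

```text
time_s: 9.12
eef_pos: [0.5231, 0.2598, 0.2892]
eef_rot: [0.002, 0.686, 0.727, 0.002]
wrist_force: [0.1, -0.4, -0.4]
opening: 0.999
grasp_force: 0.0
```

Run:
```python
from h import *
go((.644,-.077,.28),(.644,-.077,.041))
for n in("side","top"):
    im,d=ctrl.camera(n);V=cloud(n,d)
    f=(abs(V[...,0]-.522)<.06)&(abs(V[...,1]-.2585)<.06)
    for a,b in((.145,.185),(.06,.13)):
        q=V[f&(V[...,2]>a)&(V[...,2]<b)]
        if len(q):print(n,a,len(q),((q.min(0)+q.max(0))/2).round(4),np.ptp(q,axis=0).round(3))
```

```text
t 9.12 p [0.5231 0.2598 0.2892] yaw y 3.3 zt [ 0.006  0.001 -1.   ] open 0.999 grip 0.0
(0.644, -0.077, 0.28) -> [-343.3  101.2    9.4]
(0.644, -0.077, 0.041) -> [ -0.3  -1.3 239. ]
side 0.145 77 [0.5166 0.2606 0.1581] [0.024 0.027 0.025]
side 0.06 434 [0.5161 0.2663 0.0951] [0.046 0.042 0.069]
top 0.145 58 [0.5226 0.2562 0.1588] [0.025 0.024 0.027]
top 0.06 139 [0.5202 0.2537 0.0959] [0.042 0.041 0.068]
```

Oil stands at about (0.520, 0.258), well centred. Next is the white jar.

Emit:
apply_moves:
  moves:
    - {"jaw": 1,"offset": [-45,13,0],"rot": [0,0,0]}
    - {"jaw": 1,"offset": [-60,18,0],"rot": [0,0,0]}
    - {"jaw": 1,"offset": [-60,18,0],"rot": [0,0,0]}
    - {"jaw": 1,"offset": [-60,18,0],"rot": [0,0,0]}
    - {"jaw": 1,"offset": [-60,18,0],"rot": [0,0,0]}

```text
time_s: 9.85
eef_pos: [0.6227, -0.0214, 0.2829]
eef_rot: [-0.001, 0.686, 0.727, -0.001]
wrist_force: [0.5, -0.5, 0.8]
opening: 1.0
grasp_force: 0.0
```

Emit:
apply_moves:
  moves:
    - {"jaw": 0.78,"offset": [-40,12,30],"rot": [0,0,0]}
    - {"jaw": 0.78,"offset": [-18,5,50],"rot": [0,0,0]}
    - {"jaw": 0.78,"offset": [0,0,50],"rot": [0,0,0]}
    - {"jaw": 0.78,"offset": [0,0,0],"rot": [0,0,0]}
    - {"jaw": 0.78,"offset": [0,0,0],"rot": [0,0,0]}

```text
time_s: 10.48
eef_pos: [0.6438, -0.0764, 0.1559]
eef_rot: [0.0, 0.686, 0.727, 0.0]
wrist_force: [-0.0, -0.5, 1.5]
opening: 0.783
grasp_force: 0.0
```

Run:
```python
from h import *
go((.644,-.077,.15),(.644,-.077,.041))
im,d=ctrl.camera("side");V=cloud("side",d)
f=(abs(V[...,0]-.642)<.06)&(abs(V[...,1]+.077)<.045)
q=V[f&(V[...,2]>.06)&(V[...,2]<.1)]
print(len(q),((q.min(0)+q.max(0))/2).round(4),np.ptp(q,axis=0).round(3))
cv2.imwrite("pics/s3.png",cv2.resize(im[140:300,200:360],None,fx=3.5,fy=3.5)[...,::-1])
```

```text
t 10.47 p [ 0.6438 -0.0764  0.1559] yaw y 3.3 zt [ 0.001 -0.    -1.   ] open 0.783 grip 0.0
(0.644, -0.077, 0.15) -> [-0.6  0.1  5.9]
(0.644, -0.077, 0.041) -> [ 0.00e+00 -1.00e-01  1.09e+02]
173 [ 0.6403 -0.0738  0.0737] [0.047 0.05  0.027]
```

View pics/s3.png

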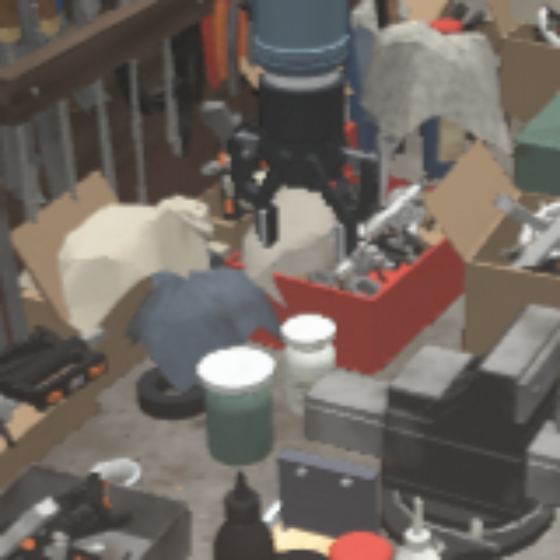

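The crop shows the fingers at (268,230) and (340,245), straddling the white jar at (308,345) and clear of the green jar at (238,400). I'll descend.

Emit:
apply_moves:
  moves:
    - {"jaw": 0.78,"offset": [0,-1.5,40],"rot": [0,0,0]}
    - {"jaw": 0.78,"offset": [0,0,40],"rot": [0,0,0]}
    - {"jaw": 0.78,"offset": [0,0,25],"rot": [0,0,0]}
    - {"jaw": 0.78,"offset": [0,0,15],"rot": [0,0,0]}
    - {"jaw": 0.78,"offset": [0,0,0],"rot": [0,0,0]}

```text
time_s: 11.15
eef_pos: [0.6423, -0.0765, 0.0355]
eef_rot: [0.0, 0.686, 0.727, 0.0]
wrist_force: [-0.5, -0.3, -0.4]
opening: 0.778
grasp_force: 0.0
```

Emit:
apply_moves:
  moves:
    - {"jaw": 0.4,"offset": [0,0,0],"rot": [0,0,0]}
    - {"jaw": 0.2,"offset": [0,0,0],"rot": [0,0,0]}
    - {"jaw": 0,"offset": [0,0,0],"rot": [0,0,0]}
    - {"jaw": 0,"offset": [0,0,0],"rot": [0,0,0]}
    - {"jaw": 0,"offset": [0,0,0],"rot": [0,0,0]}

```text
time_s: 11.78
eef_pos: [0.6435, -0.0771, 0.0371]
eef_rot: [0.002, 0.686, 0.727, 0.001]
wrist_force: [0.4, 0.2, 6.2]
opening: 0.546
grasp_force: 61.6
```

Emit:
apply_moves:
  moves:
    - {"jaw": 0,"offset": [0,0,-30],"rot": [0,0,0]}
    - {"jaw": 0,"offset": [0,0,-60],"rot": [0,0,0]}
    - {"jaw": 0,"offset": [0,0,-60],"rot": [0,0,0]}
    - {"jaw": 0,"offset": [0,0,-60],"rot": [0,0,0]}
    - {"jaw": 0,"offset": [0,0,-30],"rot": [0,0,0]}

```text
time_s: 12.4
eef_pos: [0.643, -0.077, 0.2802]
eef_rot: [0.003, 0.686, 0.727, 0.001]
wrist_force: [-0.6, -0.9, -1.6]
opening: 0.55
grasp_force: 61.7
```

Emit:
apply_moves:
  moves:
    - {"jaw": 0,"offset": [30,-6,0],"rot": [0,0,0]}
    - {"jaw": 0,"offset": [55,-11,0],"rot": [0,0,0]}
    - {"jaw": 0,"offset": [55,-11,0],"rot": [0,0,0]}
    - {"jaw": 0,"offset": [55,-11,0],"rot": [0,0,0]}
    - {"jaw": 0,"offset": [55,-11,0],"rot": [0,0,0]}

```text
time_s: 13.02
eef_pos: [0.5767, 0.1717, 0.2753]
eef_rot: [0.0, 0.686, 0.727, 0.0]
wrist_force: [0.1, -0.0, -0.3]
opening: 0.547
grasp_force: 61.7
```

Emit:
apply_moves:
  moves:
    - {"jaw": 0,"offset": [55,-11,0],"rot": [0,0,0]}
    - {"jaw": 0,"offset": [55,-11,0],"rot": [0,0,0]}
    - {"jaw": 0,"offset": [55,-11,0],"rot": [0,0,0]}
    - {"jaw": 0,"offset": [55,-11,0],"rot": [0,0,0]}
    - {"jaw": 0,"offset": [30,-5,0],"rot": [0,0,0]}

```text
time_s: 13.65
eef_pos: [0.5125, 0.4195, 0.2751]
eef_rot: [-0.0, 0.685, 0.728, 0.0]
wrist_force: [0.0, -0.3, -0.2]
opening: 0.549
grasp_force: 61.7
```

Emit:
apply_moves:
  moves:
    - {"jaw": 0,"offset": [11,-2,0],"rot": [0,0,0]}
    - {"jaw": 0,"offset": [0,0,0],"rot": [0,0,0]}
    - {"jaw": 0,"offset": [0,0,0],"rot": [0,0,0]}
    - {"jaw": 0,"offset": [0,0,0],"rot": [0,0,0]}
    - {"jaw": 0,"offset": [0,0,0],"rot": [0,0,0]}

```text
time_s: 14.28
eef_pos: [0.5119, 0.4268, 0.2749]
eef_rot: [0.0, 0.687, 0.727, 0.0]
wrist_force: [0.6, 0.9, -0.9]
opening: 0.551
grasp_force: 61.7
```

Run:
```python
from h import *
go((.513,.428,.27),(.513,.428,.053))
im,d=ctrl.camera("side");V=cloud("side",d)
cv2.imwrite("pics/s4.png",cv2.resize(im[150:400,150:400],None,fx=2.3,fy=2.3)[...,::-1])
```

```text
t 14.28 p [0.5119 0.4268 0.2749] yaw y 3.2 zt [ 0. -0. -1.] open 0.551 grip 61.7
(0.513, 0.428, 0.27) -> [1.1 1.2 4.9]
(0.513, 0.428, 0.053) -> [  0.  -0. 217.]
```

View pics/s4.png

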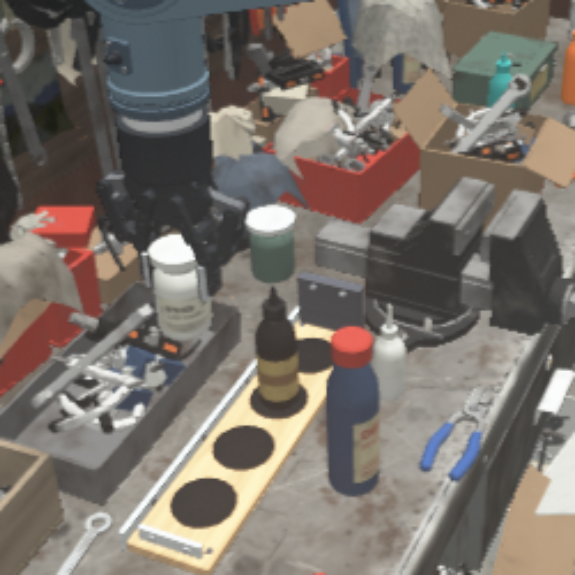

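The jar is held upright at crop (180,290), the green jar at (270,240) hasn't moved, and the oil bottle at (277,360) stands centred on disc 3. I'll lower the jar onto disc 1.

Emit:
apply_moves:
  moves:
    - {"jaw": 0,"offset": [1,1,40],"rot": [0,0,0]}
    - {"jaw": 0,"offset": [0,0,60],"rot": [0,0,0]}
    - {"jaw": 0,"offset": [0,0,60],"rot": [0,0,0]}
    - {"jaw": 0,"offset": [0,0,40],"rot": [0,0,0]}
    - {"jaw": 0,"offset": [0,0,15],"rot": [0,0,0]}

```text
time_s: 14.95
eef_pos: [0.5106, 0.4275, 0.0566]
eef_rot: [-0.001, 0.686, 0.727, -0.002]
wrist_force: [-0.6, 0.8, 0.0]
opening: 0.552
grasp_force: 61.8
```

Emit:
apply_moves:
  moves:
    - {"jaw": 0,"offset": [0,0,4],"rot": [0,0,0]}
    - {"jaw": 0,"offset": [0,0,1.5],"rot": [0,0,0]}
    - {"jaw": 0,"offset": [0,0,0],"rot": [0,0,0]}
    - {"jaw": 0,"offset": [0,0,0],"rot": [0,0,0]}
    - {"jaw": 0,"offset": [0,0,0],"rot": [0,0,0]}

```text
time_s: 15.58
eef_pos: [0.5126, 0.429, 0.055]
eef_rot: [0.0, 0.686, 0.727, 0.0]
wrist_force: [0.5, 0.1, -0.9]
opening: 0.553
grasp_force: 61.8
```

Emit:
apply_moves:
  moves:
    - {"jaw": 0,"offset": [0,0,1.5],"rot": [0,0,0]}
    - {"jaw": 0,"offset": [0,0,0],"rot": [0,0,0]}
    - {"jaw": 0.6,"offset": [0,0,0],"rot": [0,0,0]}
    - {"jaw": 0.8,"offset": [0,0,0],"rot": [0,0,0]}
    - {"jaw": 1,"offset": [0,0,0],"rot": [0,0,0]}

```text
time_s: 16.2
eef_pos: [0.5123, 0.4287, 0.0527]
eef_rot: [-0.0, 0.686, 0.727, -0.0]
wrist_force: [0.3, -0.2, -0.5]
opening: 0.983
grasp_force: 0.0
```

Emit:
apply_moves:
  moves:
    - {"jaw": 1,"offset": [0,0,0],"rot": [0,0,0]}
    - {"jaw": 1,"offset": [0,0,-30],"rot": [0,0,0]}
    - {"jaw": 1,"offset": [0,0,-60],"rot": [0,0,0]}
    - {"jaw": 1,"offset": [0,0,-60],"rot": [0,0,0]}
    - {"jaw": 1,"offset": [0,0,-60],"rot": [0,0,0]}

```text
time_s: 16.82
eef_pos: [0.5121, 0.4286, 0.2648]
eef_rot: [-0.0, 0.686, 0.727, 0.0]
wrist_force: [0.8, 0.5, 0.2]
opening: 1.001
grasp_force: 0.0
```

Run:
```python
from h import *
go((.394,.323,.262),(.394,.323,.128))
for n in("side","top"):
    im,d=ctrl.camera(n);V=cloud(n,d)
    for x,y,a,b in((.513,.428,.04,.12),(.394,.323,.172,.2),(.42,.178,.095,.13)):
        q=V[(abs(V[...,0]-x)<.05)&(abs(V[...,1]-y)<.05)&(V[...,2]>a)&(V[...,2]<b)]
        if len(q):print(n,(x,y),len(q),((q.min(0)+q.max(0))/2).round(4),np.ptp(q,axis=0).round(3))
```

```text
t 16.82 p [0.5121 0.4286 0.2648] yaw y 3.3 zt [ 0.  0. -1.] open 1.001 grip 0.0
(0.394, 0.323, 0.262) -> [ -98.6 -124.     2.7]
(0.394, 0.323, 0.128) -> [ -0.  -0. 134.]
side (0.513, 0.428) 673 [0.5091 0.4302 0.0723] [0.052 0.051 0.065]
side (0.394, 0.323) 259 [0.3934 0.3271 0.1822] [0.043 0.04  0.02 ]
side (0.42, 0.178) 32 [0.416  0.1831 0.1102] [0.016 0.009 0.03 ]
top (0.513, 0.428) 269 [0.513  0.4253 0.0745] [0.046 0.051 0.067]
top (0.394, 0.323) 163 [0.3961 0.3199 0.185 ] [0.038 0.039 0.022]
top (0.42, 0.178) 17 [0.4208 0.1752 0.1114] [0.016 0.013 0.032]
```

The jar is centred on disc 1. Next is the spray can.

Emit:
apply_moves:
  moves:
    - {"jaw": 1,"offset": [-25,-31,0],"rot": [0,0,0]}
    - {"jaw": 1,"offset": [-35,-44,0],"rot": [0,0,0]}
    - {"jaw": 1,"offset": [-30,-38,0],"rot": [0,0,0]}
    - {"jaw": 1,"offset": [-8,-11,0],"rot": [0,0,0]}
    - {"jaw": 1,"offset": [0,0,0],"rot": [0,0,0]}

```text
time_s: 17.55
eef_pos: [0.3944, 0.3238, 0.2633]
eef_rot: [0.0, 0.686, 0.727, 0.001]
wrist_force: [0.9, 0.6, 0.7]
opening: 1.0
grasp_force: 0.0
```

Emit:
apply_moves:
  moves:
    - {"jaw": 1,"offset": [0,0,40],"rot": [0,0,0]}
    - {"jaw": 1,"offset": [0,0,40],"rot": [0,0,0]}
    - {"jaw": 1,"offset": [0,0,40],"rot": [0,0,0]}
    - {"jaw": 1,"offset": [0,0,14],"rot": [0,0,0]}
    - {"jaw": 1,"offset": [0,0,0],"rot": [0,0,0]}

```text
time_s: 18.18
eef_pos: [0.3945, 0.324, 0.1283]
eef_rot: [-0.0, 0.686, 0.727, -0.001]
wrist_force: [-0.0, 0.2, -0.4]
opening: 0.996
grasp_force: 0.0
```

Emit:
apply_moves:
  moves:
    - {"jaw": 0.5,"offset": [0,0,0],"rot": [0,0,0]}
    - {"jaw": 0.3,"offset": [0,0,0],"rot": [0,0,0]}
    - {"jaw": 0,"offset": [0,0,0],"rot": [0,0,0]}
    - {"jaw": 0,"offset": [0,0,0],"rot": [0,0,0]}
    - {"jaw": 0,"offset": [0,0,0],"rot": [0,0,0]}

```text
time_s: 18.8
eef_pos: [0.3956, 0.3244, 0.1308]
eef_rot: [0.001, 0.686, 0.727, 0.002]
wrist_force: [0.7, -0.5, 6.5]
opening: 0.624
grasp_force: 63.1
```

Run:
```python
from h import *
o=ctrl.get_obs()["eef_pos"];go((o[0],o[1],o[2]+.05),(.526,.323,o[2]+.05),(.526,.1735,o[2]+.05),(.526,.1735,o[2]+.0165))
```

```text
t 18.8 p [0.3956 0.3244 0.1308] yaw y 3.3 zt [ 0.004  0.002 -1.   ] open 0.624 grip 63.1
(np.float64(0.3956178551107042), np.float64(0.3244182764214049), np.float64(0.18077494375008196)) -> [  0.1   0.2 -50. ]
(0.526, 0.323, np.float64(0.18077494375008196)) -> [ -8.9 130.1   0.5]
(0.526, 0.1735, np.float64(0.18077494375008196)) -> [-149.3   -8.6   -0.3]
(0.526, 0.1735, np.float64(0.147274943750082)) -> [-0.1 -0.1 33.5]
```

The oil bottle stands on that route, so I'll lift the can high and cross diagonally.

Emit:
apply_moves:
  moves:
    - {"jaw": 0,"offset": [0,0,-25],"rot": [0,0,0]}
    - {"jaw": 0,"offset": [0,0,-50],"rot": [0,0,0]}
    - {"jaw": 0,"offset": [0,0,-55],"rot": [0,0,0]}
    - {"jaw": 0,"offset": [0,0,-50],"rot": [0,0,0]}
    - {"jaw": 0,"offset": [0,0,-25],"rot": [0,0,0]}

```text
time_s: 19.42
eef_pos: [0.3948, 0.3241, 0.3376]
eef_rot: [0.001, 0.686, 0.727, 0.002]
wrist_force: [0.2, 1.1, -2.4]
opening: 0.618
grasp_force: 63.7
```

Emit:
apply_moves:
  moves:
    - {"jaw": 0,"offset": [-23,18,0],"rot": [0,0,0]}
    - {"jaw": 0,"offset": [-45,35,0],"rot": [0,0,0]}
    - {"jaw": 0,"offset": [-45,35,0],"rot": [0,0,0]}
    - {"jaw": 0,"offset": [-30,22,0],"rot": [0,0,0]}
    - {"jaw": 0,"offset": [-15,11,0],"rot": [0,0,0]}

```text
time_s: 20.05
eef_pos: [0.5248, 0.1713, 0.3336]
eef_rot: [-0.0, 0.687, 0.727, -0.0]
wrist_force: [-0.4, -0.6, -2.2]
opening: 0.619
grasp_force: 63.8
```

Emit:
apply_moves:
  moves:
    - {"jaw": 0,"offset": [0,0,0],"rot": [0,0,0]}
    - {"jaw": 0,"offset": [0,0,0],"rot": [0,0,0]}
    - {"jaw": 0,"offset": [0,0,0],"rot": [0,0,0]}
    - {"jaw": 0,"offset": [0,0,0],"rot": [0,0,0]}
    - {"jaw": 0,"offset": [0,0,0],"rot": [0,0,0]}

```text
time_s: 20.68
eef_pos: [0.5239, 0.1734, 0.3339]
eef_rot: [0.0, 0.686, 0.727, 0.0]
wrist_force: [0.2, 0.3, -2.9]
opening: 0.619
grasp_force: 63.8
```

Run:
```python
from h import *
go((.526,.1735,.331),(.526,.1735,.1475))
im,d=ctrl.camera("side");V=cloud("side",d)
q=V[(abs(V[...,0]-.526)<.05)&(abs(V[...,1]-.1735)<.05)&(V[...,2]>.175)&(V[...,2]<.3)]
for a in(.21,.24,.27):
    r=q[abs(q[:,2]-a)<.01];print(a,len(r),((r.min(0)+r.max(0))/2).round(4),np.ptp(r,axis=0).round(3))
print(np.percentile(q[:,2],[0,1,3]).round(4))
cv2.imwrite("pics/s5.png",cv2.resize(im[130:380,150:400],None,fx=2.3,fy=2.3)[...,::-1])
```

```text
t 20.68 p [0.5239 0.1734 0.3339] yaw y 3.4 zt [ 0.  0. -1.] open 0.619 grip 63.8
(0.526, 0.1735, 0.331) -> [-0.1  2.1  2.9]
(0.526, 0.1735, 0.1475) -> [ -0.   -0.  183.5]
0.21 98 [0.5182 0.1852 0.2108] [0.049 0.034 0.018]
0.24 143 [0.5168 0.1865 0.2399] [0.048 0.033 0.02 ]
0.27 152 [0.5185 0.1863 0.27  ] [0.051 0.038 0.02 ]
[0.2018 0.2052 0.2078]
```

View pics/s5.png

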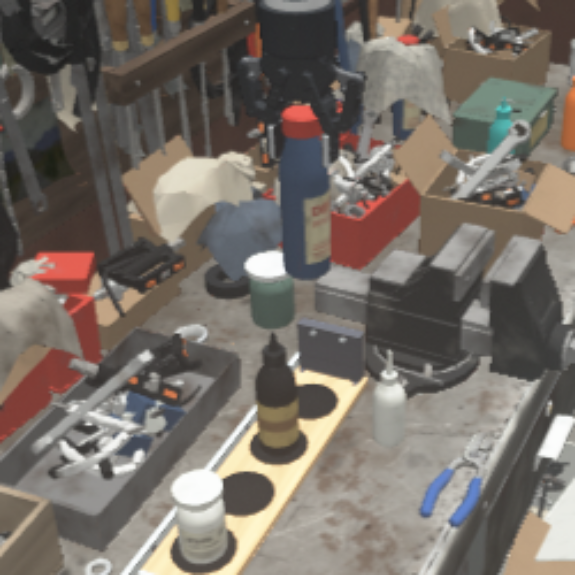

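The can is held upright at crop (305,195). The jar at (200,515) and the oil bottle at (277,400) are centred on their discs. I'll lower it onto disc 4.

Emit:
apply_moves:
  moves:
    - {"jaw": 0,"offset": [0,1.5,30],"rot": [0,0,0]}
    - {"jaw": 0,"offset": [0,0,50],"rot": [0,0,0]}
    - {"jaw": 0,"offset": [0,0,50],"rot": [0,0,0]}
    - {"jaw": 0,"offset": [0,0,35],"rot": [0,0,0]}
    - {"jaw": 0,"offset": [0,0,15],"rot": [0,0,0]}

```text
time_s: 21.35
eef_pos: [0.5242, 0.1729, 0.1515]
eef_rot: [-0.001, 0.686, 0.727, -0.001]
wrist_force: [-0.4, -0.8, -1.8]
opening: 0.62
grasp_force: 63.8
```

Emit:
apply_moves:
  moves:
    - {"jaw": 0,"offset": [0,0,4],"rot": [0,0,0]}
    - {"jaw": 0,"offset": [0,0,1.5],"rot": [0,0,0]}
    - {"jaw": 0,"offset": [0,0,0],"rot": [0,0,0]}
    - {"jaw": 0,"offset": [0,0,0],"rot": [0,0,0]}
    - {"jaw": 0,"offset": [0,0,0],"rot": [0,0,0]}

```text
time_s: 21.98
eef_pos: [0.5259, 0.1731, 0.1489]
eef_rot: [0.0, 0.686, 0.727, 0.0]
wrist_force: [-0.2, 0.9, -2.4]
opening: 0.618
grasp_force: 63.8
```

Emit:
apply_moves:
  moves:
    - {"jaw": 0,"offset": [0,0,1.5],"rot": [0,0,0]}
    - {"jaw": 0,"offset": [0,0,0],"rot": [0,0,0]}
    - {"jaw": 0.65,"offset": [0,0,0],"rot": [0,0,0]}
    - {"jaw": 0.8,"offset": [0,0,0],"rot": [0,0,0]}
    - {"jaw": 1,"offset": [0,0,0],"rot": [0,0,0]}

```text
time_s: 22.6
eef_pos: [0.5258, 0.1731, 0.147]
eef_rot: [0.0, 0.686, 0.727, 0.0]
wrist_force: [-0.1, 0.2, 0.3]
opening: 0.983
grasp_force: 0.0
```

Emit:
apply_moves:
  moves:
    - {"jaw": 1,"offset": [0,0,0],"rot": [0,0,0]}
    - {"jaw": 1,"offset": [0,0,0],"rot": [0,0,0]}
    - {"jaw": 1,"offset": [0,0,-30],"rot": [0,0,0]}
    - {"jaw": 1,"offset": [0,0,-50],"rot": [0,0,0]}
    - {"jaw": 1,"offset": [0,0,-30],"rot": [0,0,0]}

```text
time_s: 23.22
eef_pos: [0.5264, 0.1732, 0.2595]
eef_rot: [0.001, 0.686, 0.727, 0.001]
wrist_force: [0.4, 0.5, -0.0]
opening: 1.002
grasp_force: 0.0
```

Run:
```python
from h import *
go((.419,.1785,.25),(.419,.1785,.057))
for n in("side","top"):
    im,d=ctrl.camera(n);V=cloud(n,d)
    for x,y,a,b in((.526,.1735,.1,.18),(.526,.1735,.188,.215),(.42,.178,.095,.13),(.42,.178,.03,.08)):
        q=V[(abs(V[...,0]-x)<.045)&(abs(V[...,1]-y)<.05)&(V[...,2]>a)&(V[...,2]<b)]
        if len(q):print(n,(x,y),len(q),((q.min(0)+q.max(0))/2).round(4),np.ptp(q,axis=0).round(3))
```

```text
t 23.23 p [0.5264 0.1732 0.2595] yaw y 3.3 zt [ 0.003  0.    -1.   ] open 1.002 grip 0.0
(0.419, 0.1785, 0.25) -> [  11.5 -107.     9.2]
(0.419, 0.1785, 0.057) -> [ -0.   -0.6 193. ]
side (0.526, 0.1735) 526 [0.5208 0.181  0.1399] [0.052 0.047 0.08 ]
side (0.526, 0.1735) 182 [0.5217 0.1765 0.1979] [0.04  0.041 0.02 ]
side (0.42, 0.178) 34 [0.417  0.1838 0.1098] [0.014 0.018 0.03 ]
side (0.42, 0.178) 251 [0.4153 0.184  0.0551] [0.036 0.036 0.05 ]
top (0.526, 0.1735) 133 [0.526  0.1611 0.1382] [0.051 0.039 0.072]
top (0.526, 0.1735) 98 [0.526  0.1607 0.2008] [0.038 0.024 0.025]
top (0.42, 0.178) 14 [0.4192 0.1759 0.1095] [0.013 0.013 0.028]
top (0.42, 0.178) 89 [0.4212 0.174  0.056 ] [0.036 0.035 0.048]
```

The spray can stands on disc 4. Last is the glue bottle.

Emit:
apply_moves:
  moves:
    - {"jaw": 1,"offset": [3,-25,0],"rot": [0,0,0]}
    - {"jaw": 1,"offset": [4,-40,0],"rot": [0,0,0]}
    - {"jaw": 0.8,"offset": [4,-32,0],"rot": [0,0,0]}
    - {"jaw": 0.8,"offset": [0,-10,0],"rot": [0,0,0]}
    - {"jaw": 0.8,"offset": [0,0,0],"rot": [0,0,0]}

```text
time_s: 23.95
eef_pos: [0.4182, 0.1778, 0.2566]
eef_rot: [0.0, 0.686, 0.727, 0.0]
wrist_force: [-0.0, -0.5, 0.2]
opening: 0.801
grasp_force: 0.0
```

Emit:
apply_moves:
  moves:
    - {"jaw": 0.8,"offset": [0,0,30],"rot": [0,0,0]}
    - {"jaw": 0.8,"offset": [0,0,50],"rot": [0,0,0]}
    - {"jaw": 0.8,"offset": [0,0,50],"rot": [0,0,0]}
    - {"jaw": 0.8,"offset": [0,0,20],"rot": [0,0,0]}
    - {"jaw": 0.8,"offset": [0,0,0],"rot": [0,0,0]}

```text
time_s: 24.58
eef_pos: [0.4176, 0.1774, 0.1049]
eef_rot: [-0.001, 0.687, 0.727, -0.002]
wrist_force: [1.0, -0.4, 0.0]
opening: 0.796
grasp_force: 0.0
```

Run:
```python
from h import *
go((.419,.1785,.057))
```

```text
t 24.57 p [0.4176 0.1774 0.1049] yaw y 3.3 zt [-0.004 -0.001 -1.   ] open 0.796 grip 0.0
(0.419, 0.1785, 0.057) -> [ 1.1  1.7 47.9]
```

Emit:
apply_moves:
  moves:
    - {"jaw": 0.8,"offset": [0.7,0.7,25],"rot": [0,0,0]}
    - {"jaw": 0.8,"offset": [0,0,17],"rot": [0,0,0]}
    - {"jaw": 0.8,"offset": [0,0,8],"rot": [0,0,0]}
    - {"jaw": 0.8,"offset": [0,0,0],"rot": [0,0,0]}
    - {"jaw": 0.8,"offset": [0,0,0],"rot": [0,0,0]}

```text
time_s: 25.2
eef_pos: [0.4198, 0.1787, 0.0578]
eef_rot: [0.001, 0.686, 0.727, 0.001]
wrist_force: [0.1, -0.4, 0.5]
opening: 0.798
grasp_force: 0.0
```

Emit:
apply_moves:
  moves:
    - {"jaw": 0.4,"offset": [0,0,0],"rot": [0,0,0]}
    - {"jaw": 0.2,"offset": [0,0,0],"rot": [0,0,0]}
    - {"jaw": 0,"offset": [0,0,0],"rot": [0,0,0]}
    - {"jaw": 0,"offset": [0,0,0],"rot": [0,0,0]}
    - {"jaw": 0,"offset": [0,0,0],"rot": [0,0,0]}

```text
time_s: 25.82
eef_pos: [0.4195, 0.1787, 0.0576]
eef_rot: [0.0, 0.686, 0.727, 0.001]
wrist_force: [-0.5, 0.1, 6.2]
opening: 0.428
grasp_force: 59.7
```

Held: opening 0.428 fits the 38 mm body. I'll lift it and cross to disc 2.

Emit:
apply_moves:
  moves:
    - {"jaw": 0,"offset": [0,0,-20],"rot": [0,0,0]}
    - {"jaw": 0,"offset": [0,0,-50],"rot": [0,0,0]}
    - {"jaw": 0,"offset": [0,0,-55],"rot": [0,0,0]}
    - {"jaw": 0,"offset": [0,0,-50],"rot": [0,0,0]}
    - {"jaw": 0,"offset": [0,0,-25],"rot": [0,0,0]}

```text
time_s: 26.45
eef_pos: [0.4198, 0.1788, 0.2599]
eef_rot: [0.001, 0.686, 0.727, 0.002]
wrist_force: [-0.1, -0.3, -1.2]
opening: 0.425
grasp_force: 60.4
```

Emit:
apply_moves:
  moves:
    - {"jaw": 0,"offset": [25,17,0],"rot": [0,0,0]}
    - {"jaw": 0,"offset": [45,30,0],"rot": [0,0,0]}
    - {"jaw": 0,"offset": [45,30,0],"rot": [0,0,0]}
    - {"jaw": 0,"offset": [30,20,0],"rot": [0,0,0]}
    - {"jaw": 0,"offset": [14,10,0],"rot": [0,0,0]}

```text
time_s: 27.08
eef_pos: [0.5166, 0.3451, 0.2558]
eef_rot: [-0.0, 0.686, 0.728, -0.001]
wrist_force: [-0.7, 0.0, -1.8]
opening: 0.428
grasp_force: 60.4
```

Emit:
apply_moves:
  moves:
    - {"jaw": 0,"offset": [0,0,0],"rot": [0,0,0]}
    - {"jaw": 0,"offset": [0,0,0],"rot": [0,0,0]}
    - {"jaw": 0,"offset": [0,0,0],"rot": [0,0,0]}
    - {"jaw": 0,"offset": [0,0,0],"rot": [0,0,0]}
    - {"jaw": 0,"offset": [0,0,0],"rot": [0,0,0]}

```text
time_s: 27.7
eef_pos: [0.5165, 0.3432, 0.2571]
eef_rot: [0.0, 0.687, 0.727, 0.0]
wrist_force: [-0.2, -0.1, -0.0]
opening: 0.426
grasp_force: 60.4
```

Run:
```python
from h import *
go((.5175,.3435,.257),(.5175,.3435,.0735))
im,d=ctrl.camera("side");V=cloud("side",d)
q=V[(abs(V[...,0]-.5175)<.045)&(abs(V[...,1]-.3435)<.04)&(V[...,2]>.16)&(V[...,2]<.25)]
for a in(.21,.24):
    r=q[abs(q[:,2]-a)<.01];print(a,len(r),((r.min(0)+r.max(0))/2).round(4),np.ptp(r,axis=0).round(3))
print(np.percentile(q[:,2],[0,1,3]).round(4))
cv2.imwrite("pics/s6.png",cv2.resize(im[130:380,150:400],None,fx=2.3,fy=2.3)[...,::-1])
```

```text
t 27.7 p [0.5165 0.3432 0.2571] yaw y 3.3 zt [ 0.  0. -1.] open 0.426 grip 60.4
(0.5175, 0.3435, 0.257) -> [0.2 1.  0.1]
(0.5175, 0.3435, 0.0735) -> [-0.000e+00 -1.000e-01  1.835e+02]
0.21 111 [0.5107 0.3488 0.21  ] [0.032 0.033 0.02 ]
0.24 124 [0.5117 0.3513 0.24  ] [0.036 0.031 0.02 ]
[0.1995 0.2005 0.203 ]
```

View pics/s6.png

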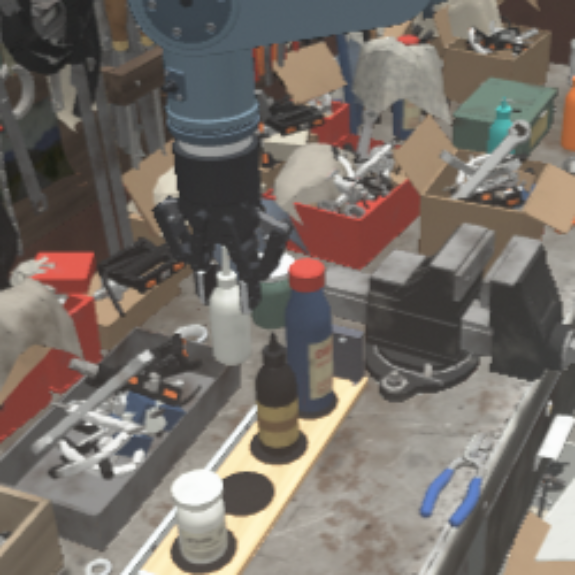

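The glue bottle hangs straight at crop (230,330), above the empty disc 2 at (245,492). The other three stand in order. I'll lower it.

Emit:
apply_moves:
  moves:
    - {"jaw": 0,"offset": [0,0.5,30],"rot": [0,0,0]}
    - {"jaw": 0,"offset": [0,0,50],"rot": [0,0,0]}
    - {"jaw": 0,"offset": [0,0,50],"rot": [0,0,0]}
    - {"jaw": 0,"offset": [0,0,35],"rot": [0,0,0]}
    - {"jaw": 0,"offset": [0,0,13],"rot": [0,0,0]}

```text
time_s: 28.38
eef_pos: [0.5154, 0.3428, 0.0762]
eef_rot: [-0.001, 0.686, 0.727, -0.002]
wrist_force: [-0.7, -0.1, -0.5]
opening: 0.424
grasp_force: 60.3
```

Emit:
apply_moves:
  moves:
    - {"jaw": 0,"offset": [0,0,3],"rot": [0,0,0]}
    - {"jaw": 0,"offset": [0,0,1],"rot": [0,0,0]}
    - {"jaw": 0,"offset": [0,0,0],"rot": [0,0,0]}
    - {"jaw": 0,"offset": [0,0,0],"rot": [0,0,0]}
    - {"jaw": 0,"offset": [0,0,0],"rot": [0,0,0]}

```text
time_s: 29.0
eef_pos: [0.5172, 0.3437, 0.0753]
eef_rot: [0.0, 0.686, 0.727, 0.0]
wrist_force: [-0.4, -0.1, -0.7]
opening: 0.426
grasp_force: 60.3
```

Emit:
apply_moves:
  moves:
    - {"jaw": 0,"offset": [0,0,1.5],"rot": [0,0,0]}
    - {"jaw": 0,"offset": [0,0,0],"rot": [0,0,0]}
    - {"jaw": 0.48,"offset": [0,0,0],"rot": [0,0,0]}
    - {"jaw": 0.65,"offset": [0,0,0],"rot": [0,0,0]}
    - {"jaw": 0.85,"offset": [0,0,0],"rot": [0,0,0]}

```text
time_s: 29.62
eef_pos: [0.5169, 0.3435, 0.0732]
eef_rot: [-0.0, 0.686, 0.727, -0.0]
wrist_force: [-0.3, 0.1, 0.2]
opening: 0.838
grasp_force: 0.0
```

Emit:
apply_moves:
  moves:
    - {"jaw": 0.85,"offset": [0,0,0],"rot": [0,0,0]}
    - {"jaw": 0.85,"offset": [0,0,-30],"rot": [0,0,0]}
    - {"jaw": 0.85,"offset": [0,0,-50],"rot": [0,0,0]}
    - {"jaw": 0.85,"offset": [0,0,-60],"rot": [0,0,0]}
    - {"jaw": 0.85,"offset": [0,0,-40],"rot": [0,0,0]}

```text
time_s: 30.25
eef_pos: [0.5177, 0.3439, 0.2568]
eef_rot: [0.001, 0.686, 0.727, 0.002]
wrist_force: [0.2, 0.6, -0.9]
opening: 0.853
grasp_force: 0.0
```

Emit:
apply_moves:
  moves:
    - {"jaw": 0.85,"offset": [0,-20,-40],"rot": [0,0,0]}
    - {"jaw": 0.85,"offset": [0,-50,0],"rot": [0,0,0]}
    - {"jaw": 0.85,"offset": [0,-50,0],"rot": [0,0,0]}
    - {"jaw": 0.85,"offset": [0,-20,0],"rot": [0,0,0]}
    - {"jaw": 0.85,"offset": [0,0,0],"rot": [0,0,0]}

```text
time_s: 30.88
eef_pos: [0.3767, 0.3357, 0.2938]
eef_rot: [0.0, 0.686, 0.728, 0.001]
wrist_force: [1.0, 0.2, -0.5]
opening: 0.848
grasp_force: 0.0
```

Run:
```python
from h import *
go()
for n in("side","top"):
    im,d=ctrl.camera(n);V=cloud(n,d)
    for k,x,y,a,b in(("jar",.513,.428,.04,.12),("glue lo",.5175,.3435,.04,.09),("glue hi",.5175,.3435,.114,.15),("oil",.522,.2585,.145,.185),("can",.526,.1735,.188,.215),("green",.667,.017,.07,.11)):
        q=V[(abs(V[...,0]-x)<.045)&(abs(V[...,1]-y)<.042)&(V[...,2]>a)&(V[...,2]<b)]
        if len(q):print(n,k,len(q),((q.min(0)+q.max(0))/2).round(4),np.ptp(q,axis=0).round(3))
    if n=="side":cv2.imwrite("pics/s7.png",cv2.resize(im[180:430,150:400],None,fx=2.3,fy=2.3)[...,::-1])
```

```text
t 30.88 p [0.3767 0.3357 0.2938] yaw y 3.4 zt [ 0.001  0.    -1.   ] open 0.848 grip 0.0
side jar 671 [0.5098 0.4316 0.0725] [0.05  0.051 0.065]
side glue lo 268 [0.5121 0.3485 0.065 ] [0.034 0.034 0.049]
side glue hi 28 [0.514  0.3454 0.1277] [0.007 0.008 0.026]
side oil 75 [0.5168 0.2623 0.1575] [0.025 0.024 0.025]
side can 112 [0.5251 0.1764 0.1983] [0.034 0.043 0.019]
side green 232 [0.6633 0.0198 0.082 ] [0.062 0.068 0.024]
top jar 274 [0.5128 0.4255 0.0746] [0.046 0.05  0.068]
top glue lo 88 [0.5191 0.3383 0.0654] [0.037 0.036 0.048]
top glue hi 10 [0.5202 0.3388 0.1278] [0.01  0.009 0.026]
top oil 56 [0.5226 0.2556 0.1584] [0.025 0.027 0.026]
top can 162 [0.5261 0.1687 0.201 ] [0.038 0.04  0.026]
top green 340 [0.6683 0.015  0.0866] [0.066 0.065 0.025]
```

View pics/s7.png

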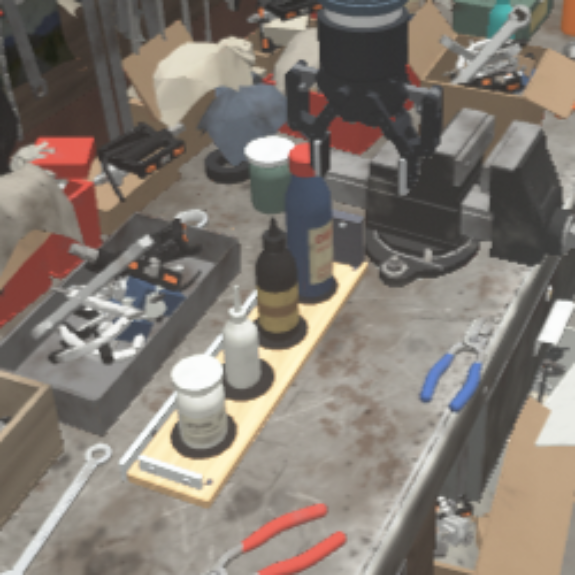

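The can (310,230), oil (277,290), glue (240,350) and jar (200,405) stand upright in descending order. Each is within about 4 mm of its disc's centre. The green jar hasn't moved and the gripper is clear, so I'll hand in.

```bash
python3 -c "
from bench import ctrl
print(ctrl.hand_in())"
```

```text
the job is handed in; nothing more can be done
None
```

The spray can, oil bottle, glue bottle and white jar stand upright and released on discs 4, 3, 2 and 1 (tallest at the high plate), each about 4 mm or less off centre by camera; the green jar is where it was, and I handed the job in after about 31 s, with no verdict returned.

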